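# Clear and rinse the last ball of a trolley turntable

## Task

One bearing ball is still caught under the green hooked ring of the dismantled trolley turntable: push it round its race to the filling gap and lift it out there. Lower it into the middle of the steel wash dish without dropping it and let go, then press the red cap of the spray bottle all the way down and let it spring back up. Leave everything else where it lies.

Things in the scene. Friction and masses are not known exactly. Their poses are not given: they have to be found in the camera images.
- turntable: Lower half of a trolley's steering turntable: dark steel disc, 268 mm across, 16 mm thick, flat on the bench, cannot move, with a ball race and a grey-green hooked ring on it. Origin: on the bench under its centre; z up; its -x axis points from the centre to the middle of the filling gap.
- race (a point): Centre of the ball race, at the height of its floor, 16 mm above the bench. The ball's centre runs on a circle of 95 mm radius about it. Inside the race stands a low shoulder, radius 75 to 83 mm, its top 20 mm above the bench; within radius 75 mm all is flat at floor height. Axes as the turntable's.
- lip (a point): Point on the lip's inner top edge, opposite the gap: radius 94 mm, 46 mm above the bench. Outside the race stands a wall, radius 108 to 116 mm, up to 46 mm; its 4 mm thick lip reaches inward over the ball's outer half, so the ball cannot be lifted out there. A finger kept inside radius 94 mm reaches the ball's inner half from above, down to the shoulder.
- gap (a point): Where the ball's centre lies in the middle of the filling gap: 95 mm from the turntable's centre along its -x, 28.5 mm above the bench. Over 26 degrees either side of it (86 mm in all) wall and lip are missing and the race has only its inner shoulder (4 mm above the floor) and an outer edge at radius 108 mm, 7 mm above the floor, so the ball can be gripped there from inside and outside the ring.
- ball_center (a point): Centre of the bright steel bearing ball, 25 mm diameter, about 64 g. It starts at rest in the race, 57 to 180 degrees round from the gap's middle, either way, its centre 28.5 mm above the bench. It rolls with drag in the greasy race and stops within about 10 mm when no longer pushed slowly. Its axes mean nothing.
- ball: The same steel ball, for force and contact only: its origin lies 95 mm outside the ball and turns with it, so use ball_center for its position.
- wash_station: Grey tray 130 x 320 x 8 mm, fixed to the bench, carrying the wash dish and the spray bottle. Origin: on the bench under the tray's centre; y along its length. The dish centre is at y = -85 mm, the bottle's axis at y = +85 mm.
- dish (a point): Centre of the wash dish's flat inner floor, 14 mm above the bench. Round steel dish, inner diameter 102 mm, rim 12 mm above this floor, wall 3 mm. A ball lying in it has its centre 26.5 mm above the bench.
- cap_top (a point): Centre of the red spray cap's round top, 31 mm across, 187 mm above the bench when up. The white bottle below it is 66 mm across and fixed in a holder; a short nozzle slants from the cap towards the dish.
- cap (a joint): Travel of the red spray cap in m: 0 up, 0.010 fully down. Sprung: about 2.5 N starts it, 8.5 N holds it fully down; it springs back by itself.
- filling_piece: Dark steel filling piece 22 x 38 x 14 mm, lying loose in the middle of the turntable. Leave alone. Origin: centre of its underside.
- brush: Small brush, 115 mm long, lying across the wash tray between dish and bottle. Leave alone. Origin: at its middle, underside.
- wrench: Open-ended wrench, 190 mm long, lying just beyond the turntable and wash tray. Leave alone. Origin: at its middle, underside.
- screwdriver: Screwdriver with a yellow handle, 200 mm long, lying at the back. Leave alone. Origin: at its middle, underside.
- padlock: Brass padlock, body 45 x 50 x 22 mm, lying on the bench at the robot's left. Leave alone. Origin: centre of the body's underside.
- grease_tin: Green tin, 72 mm across, 57 mm high, standing at the back. Leave alone. Origin: centre of its underside.

How it is judged:
By the outcome, as a careful person would: the job done as asked, in the order asked, and still so for the second after the job is handed in, with the robot touching nothing.
It also fails if it takes over 72 s, if anything falls off the work surface, if the arm or the gripper's body presses on something with over 40 N, if the wrist force passes 120 N, or if a joint passes its speed limit or range.

## Robot

A 6-joint arm with a two-finger parallel gripper is mounted at the origin on the work surface. World frame = base frame: x ahead of the robot, y to its left, z up, the work surface at z = 0. Lengths are in m, angles in rad, forces in N, time in s.
With the tool pointing down it reaches from about 0.375 to 0.925 m from the base axis. Payload 5.7 kg.
Tool frame: the origin (TCP) lies at the very end of the fingers, on their centre line; the grasp point (between the pads) lies 19 mm behind it (r.grasp_offset is the distance from the TCP to the grasp point, in m); x points along the fingers, z is the direction in which the jaws open and shut, and the axes are right-handed (so a half turn about x gives the same grasp; the last joint's range is limited). The gripper opens to 88 mm and grips with 3 to 60 N. Pads are 20 mm wide; open, the fingers measure 115 mm over their backs; the gripper's body (75 mm by 178 mm) begins 61 mm behind the grasp point.
Start: joints at [-1.216, 0.359, 1.51, -0, 1.272, -0.115], TCP at [0.272, -0.535, 0.223] pointing down, gripper open.
Joint ranges: [-2.97, 2.97], [-1.01, 2.36], [0.21, 2.38], [-0.96, 4.11], [0.2, 2.71], [-2.98, 2.98]. Speed limits (rad/s): [2.39, 2.39, 3.14, 3.14, 3.14, 3.14].

## Interface

Orientations are given as a unit quaternion [x, y, z, w].
In Python, from bench import r, imaging, sign_off gives the robot as it stands.
- The arm moves only by the tool play_rows, never from a script. Its arguments are lists of equal length, an entry for each row: "rotation": the turn, a rotation vector about the tool's x, y, z in degrees, a list of three; "delta_pos": the shift along the tool's x, y, z in m, a list of three; "claw": the opening, from 0 (shut) to 1 (fully open). In form: {"rotation": [[rx, ry, rz], ...], "delta_pos": [[tx, ty, tz], ...], "claw": [claw, ...]}. A call has 1 to 5 rows; each row shifts and turns the commanded pose from where the row before left it, along the tool's axes as they then stand; what a row does not reach is not made up. A row lasts 1/12 s, in which the tool goes at most 41.7 mm and 7.16 degrees, less where a joint would pass 70% of its speed; a pose out of reach is approached as far as the arm can. A call is refused whole if a number of a shift passes 0.0417 or a number of a turn 7.16, either way. A call with a gripper value outside its range is refused whole. The fingers move at their own pace and stop on an object; the grip force is fixed at half the most. Time passes only in rows, so rows that do not move let the fingers close. It gives the time, the measured TCP pose, the force and the opening at its end, in the units of the state.
- r.sense(): the state, without advancing time (a new reading comes with each control period).
- imaging.snapshot(name): name is "scene" or "top" or "wrist"; returns a dict with "image" (384x512x3 uint8, blue, green, red), "range_z" (384x512 float32, m along the optical axis (not along the pixel's ray), 0 where there is no reading), "intrinsics" (3x3 intrinsics, pixels), "cam_to_world" (4x4, takes a point from camera to world coordinates). Camera axes: x right, y down, z forward; pixel columns grow to the right and rows downward; lengths in m; the calibration is good to about 2 mm. A picture is of the moment at which its call begins.
- sign_off(): hands the job in, once; it reports no verdict.
The state is a dict: "time_s": time; "joint_pos": joint angles; "joint_velocities": joint speeds; "joint_torque": joint torques, N m; "ee_pos": TCP position; "tcp_rot": TCP orientation; "ft_force": force on the tool from outside, world axes, zero at the start; "ft_torque": the same for the moment, N m; "width": opening from 0.0 (shut) to 1.0 (fully open).
Only numpy, scipy, OpenCV 4.12 (cv2) and the standard library are available. Lean on these libraries where they do the work, as an engineer would, in place of code of your own. Each camera call takes 0.05 s, during which the arm holds its last target. There are 200 camera calls.

## Working session

There is one attempt and no reset: what is moved stays moved. The work goes in short steps, Python scripts to look and compute and a tool call to move; the robot and the scene stay as the last step left them, time stands still between calls to the robot, and variables do not carry over. Pictures are saved under pics/ and viewed, about 8 in all and at most 12, crops included, and the job is handed in when it is done.

Besides the shell and the picture viewer there is one more tool, called after "Call:" by a JSON object that holds its "name" and its "arguments". play_rows: Moves the arm, as the interface text tells. Its arguments: {"type":"object","properties":{"rotation":{"type":"array","items":{"type":"array","items":{"type":"number"}}},"delta_pos":{"type":"array","items":{"type":"array","items":{"type":"number"}}},"claw":{"type":"array","items":{"type":"number"}}},"required":["rotation","delta_pos","claw"]}

```bash
mkdir -p pics; ls; python3 - <<'E'
from bench import r, imaging
import cv2,numpy as np,pickle
s=r.sense();print(s['time_s'],s['ee_pos'],s['tcp_rot'],s['ft_force'],s['width'],r.grasp_offset)
for n in('top','scene'):
    d=imaging.snapshot(n);pickle.dump(d,open(n+'.pkl','wb'));cv2.imwrite(f'pics/{n}0.png',d['image']);print(n,d['intrinsics'].tolist(),d['cam_to_world'].round(3).tolist())
E
```

```text
pics
0.0 [ 0.27136675 -0.53437251  0.22182233] [ 0.37027449  0.60314979 -0.36951038  0.6021372 ] [-0.58642467  0.1912571  -0.751919  ] 1.0014519059724263 0.0187
top [[465.78907724586105, 0.0, 258.255035560088], [0.0, 465.78907724586105, 191.88488473468607], [0.0, 0.0, 1.0]] [[-0.022, -0.992, 0.121, 0.407], [-1.0, 0.021, -0.011, 0.1], [0.008, -0.121, -0.993, 1.42], [0.0, 0.0, 0.0, 1.0]]
scene [[378.2857696719366, 0.0, 260.51009574372273], [0.0, 378.2857696719366, 185.42726690445326], [0.0, 0.0, 1.0]] [[-0.725, 0.45, -0.522, 1.153], [0.689, 0.486, -0.538, 0.693], [0.012, -0.749, -0.662, 0.859], [0.0, 0.0, 0.0, 1.0]]
```

View pics/top0.png

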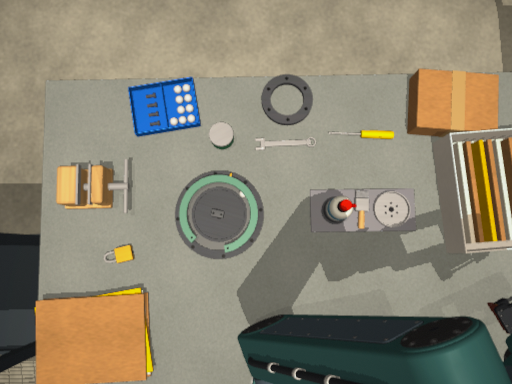

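View pics/scene0.png

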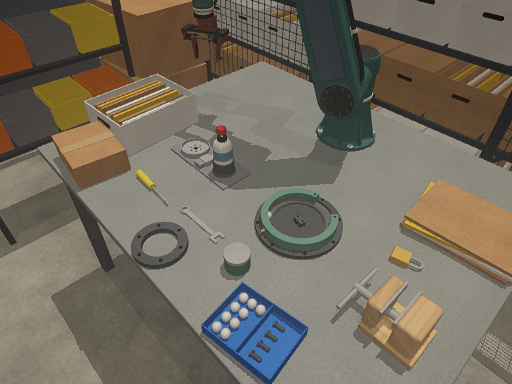

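Top: turntable around (220,214), gap toward the bottom; wash tray at right with red cap (345,205) and dish (392,209). Now zooming and measuring.

```bash
cat >h.py <<'E'
import numpy as np,cv2,pickle
from scipy.optimize import least_squares
def ray(d,uv,z):
    uv=np.atleast_2d(uv).astype(float);K=d['intrinsics'];T=d['cam_to_world']
    p=np.c_[uv,np.ones(len(uv))]@np.linalg.inv(K).T@T[:3,:3].T;o=T[:3,3]
    return o+p*((z-o[2])/p[:,2])[:,None]
def proj(d,P):
    T=d['cam_to_world'];c=(np.atleast_2d(P)-T[:3,3])@T[:3,:3];q=c@d['intrinsics'].T
    return q[:,:2]/q[:,2:]
def circ(p):
    f=least_squares(lambda x:np.hypot(p[:,0]-x[0],p[:,1]-x[1])-x[2],[*p.mean(0)[:2],.1],loss='soft_l1',f_scale=.002)
    return f.x,np.abs(f.fun).mean()
E
python3 - <<'E'
from h import *
d=pickle.load(open('top.pkl','rb'));im=d['image'];hsv=cv2.cvtColor(im,cv2.COLOR_BGR2HSV)
roi=np.zeros(im.shape[:2],bool);roi[165:265,170:270]=1
g=((hsv[...,0]>60)&(hsv[...,0]<95)&(hsv[...,1]>60)&(hsv[...,2]>70)&roi).astype(np.uint8)
c=max(cv2.findContours(g,0,cv2.CHAIN_APPROX_NONE)[0],key=cv2.contourArea)[:,0]
P=ray(d,c,.046);print('green n',g.sum())
ctr=P.mean(0)[:2]
m=cv2.minEnclosingCircle(P[:,:2].astype(np.float32));print('enc',m)
rr=np.hypot(*(P[:,:2]-m[0]).T);o=P[rr>.108];print('outer',circ(o))
# dark disc
dk=((hsv[...,2]<95)&roi).astype(np.uint8)|g
c2=max(cv2.findContours(dk,0,cv2.CHAIN_APPROX_NONE)[0],key=cv2.contourArea)[:,0]
print('disc',circ(ray(d,c2,.016)))
(x,y,R),_=circ(o)
ys,xs=np.nonzero(g);Q=ray(d,np.c_[xs,ys],.046)[:,:2]-[x,y]
a=np.degrees(np.arctan2(Q[:,1],Q[:,0]))%360;r_=np.hypot(*Q.T)
h=np.histogram(a[(r_>.094)&(r_<.116)],bins=72,range=(0,360))[0];print(h)
# red cap
rd=(((hsv[...,0]<6)|(hsv[...,0]>174))&(hsv[...,1]>150)&(hsv[...,2]>100)).astype(np.uint8);rd[:, :320]=0;rd[:,365:]=0
n,l,st,ce=cv2.connectedComponentsWithStats(rd);print(st,ce)
crop=cv2.resize(im[165:265,170:270],(600,600),interpolation=cv2.INTER_CUBIC);crop2=cv2.resize(im[180:240,305:420],None,fx=5,fy=5,interpolation=cv2.INTER_CUBIC)
cv2.imwrite('pics/c1.png',crop);cv2.imwrite('pics/c2.png',crop2)
for u in[(345,205),(392,209),(220,214),(217,214)]:print(u,d['range_z'][u[1],u[0]],ray(d,u,.016))
E
```

```text
green n 1290
enc ((0.5142923593521118, 0.20455260574817657), 0.11538341641426086)
outer (array([0.51420085, 0.20477231, 0.11372771]), np.float64(0.000787586661622872))
disc (array([0.52066581, 0.20462689, 0.11483312]), np.float64(0.009931686677025237))
[20 20 22 20 22 22 21 21 22 22 21 22 20 21 21 22 21 21 22 23 21 21 22 20
 21 22 19  6  0  0  0  0  0  0  0  0  0  2 16 19 20 21 20 21 22 21 22 22
 21 19 22 22 18 21 24 20 22 20 21 19 20 21 20 23 22 21 22 21 20 22 22 23]
[[     0      0    512    384 196491]
 [   340    200     16     11    117]] [[255.44589829 191.49211414]
 [346.35897436 204.74358974]]
(345, 205) 1.2356172 [[ 0.53211387 -0.17694213  0.016     ]]
(392, 209) 1.4062039 [[ 0.51686801 -0.31897313  0.016     ]]
(220, 214) 1.3915731 [[0.51305373 0.20187839 0.016     ]]
(217, 214) 1.3897625 [[0.51325099 0.21092094 0.016     ]]
```

View pics/c1.png

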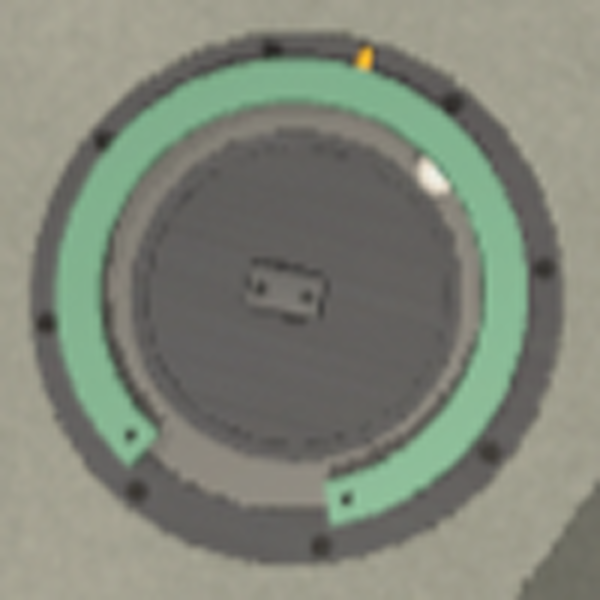

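View pics/c2.png

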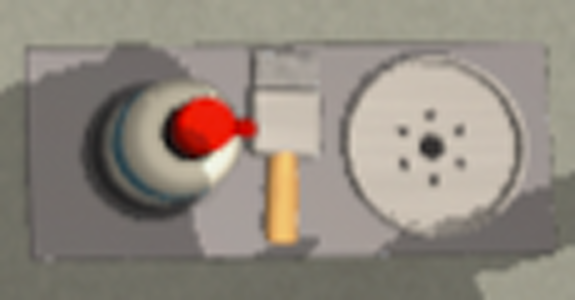

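Crop 1 shows the ball glint peeking from under the ring at top px ≈(242.5,194) and the gap at lower left. Crop 2 shows the cap at ≈(345.6,205.4) and the dish at ≈(391.6,209.4). Next come the frames and the first move.

```bash
python3 - <<'E'
from h import *
from bench import r,imaging
from scipy.spatial.transform import Rotation as R
s=r.sense();M=R.from_quat(s['tcp_rot']).as_matrix();print(M.round(3))
d=pickle.load(open('top.pkl','rb'))
print('ball',ray(d,(242.5,194.2),.0325),'cap',ray(d,(345.6,205.4),.187),'dish',ray(d,(391.6,209.4),.014))
b=ray(d,(242.5,194.2),.0325)[0,:2]-[.5142,.2048];print(np.hypot(*b),np.degrees(np.arctan2(b[1],b[0])))
# tray corners
im=d['image'].astype(int)
w=imaging.snapshot('wrist');T=w['cam_to_world'];print('wristcam in tool',(M.T@(T[:3,3]-s['ee_pos'])).round(3),(M.T@T[:3,:3]).round(2).tolist(),w['intrinsics'][0,0])
g=np.array([.5142,.2048]);
def rows(t):print('world->tool',(M.T@(np.array(t)-s['ee_pos'])).round(4))
rows([.42,.1,.30])
E
```

```text
[[-0.001  0.892  0.453]
 [ 0.002  0.453 -0.892]
 [-1.     0.    -0.002]]
ball [[0.56979247 0.13254031 0.0325    ]] cap [[ 0.51579504 -0.14477211  0.187     ]] dish [[ 0.51583492 -0.31828432  0.014     ]]
0.09117009427487437 -52.42737835758974
wristcam in tool [-0.162  0.072 -0.   ] [[-0.0, -0.26, 0.96], [-0.0, -0.96, -0.26], [1.0, -0.0, -0.0]] 289.16789591139377
world->tool [-0.0772  0.4197 -0.4986]
```

Call:
{"name": "play_rows", "arguments": {"rotation": [[0,0,0],[0,0,0],[0,0,0],[0,0,0],[0,0,0]], "delta_pos": [[-0.03,0,0],[-0.03,0,0],[-0.02,0.0276,-0.0275],[0,0.0276,-0.0275],[0,0.0276,-0.0275]], "claw": [0,0,0,0,0]}}

```text
time_s: 0.57
ee_pos: [0.3079, -0.4257, 0.3029]
tcp_rot: [0.37, 0.601, -0.371, 0.603]
ft_force: [0.7, 0.5, -0.3]
width: 0.661
```

Call:
{"name": "play_rows", "arguments": {"rotation": [[-7,0,0],[-7,0,0],[-7,0,0],[-7,0,0],[-7,0,0]], "delta_pos": [[0,0.0276,-0.0275],[0,0.0304,-0.0239],[0,0.0331,-0.0201],[0,0.0353,-0.0159],[0,0.037,-0.0115]], "claw": [0,0,0,0,0]}}

```text
time_s: 0.98
ee_pos: [0.3671, -0.2394, 0.3016]
tcp_rot: [0.17, 0.686, -0.17, 0.686]
ft_force: [0.8, 0.8, -1.0]
width: 0.282
```

Call:
{"name": "play_rows", "arguments": {"rotation": [[-7,0,0],[-7,0,0],[-7,0,0],[-7,0,0],[-7,0,0]], "delta_pos": [[0,0.0381,-0.0069],[0,0.0387,-0.0022],[0,0.0387,0.0025],[0,0.0381,0.0072],[0,0.037,0.0118]], "claw": [0,0,0,0,0]}}

```text
time_s: 1.4
ee_pos: [0.4263, -0.0548, 0.3017]
tcp_rot: [-0.045, 0.706, 0.045, 0.706]
ft_force: [0.8, -1.5, -0.1]
width: 0.005
```

Call:
{"name": "play_rows", "arguments": {"rotation": [[-7,0,0],[-7,0,0],[-7,0,0],[-7,0,0],[-7,0,0]], "delta_pos": [[0,0.0351,0.0169],[0,0.0328,0.0211],[0,0.03,0.0249],[0,0.0267,0.0284],[0,0.0231,0.0314]], "claw": [0,0,0,0,0]}}

```text
time_s: 1.82
ee_pos: [0.4891, 0.1299, 0.3016]
tcp_rot: [-0.255, 0.66, 0.255, 0.659]
ft_force: [-0.3, 0.0, -0.3]
width: 0.008
```

Call:
{"name": "play_rows", "arguments": {"rotation": [[-7,0,0],[-7,0,0],[-7,0,0],[-7,0,0],[-7,0,0]], "delta_pos": [[0,0.0191,0.034],[0,0.0148,0.0361],[0.02,0,0],[0.02,0,0],[0.02,0,0]], "claw": [0,0,0,0,0]}}

```text
time_s: 2.23
ee_pos: [0.5143, 0.2027, 0.2408]
tcp_rot: [-0.442, 0.552, 0.442, 0.552]
ft_force: [0.3, 0.2, 0.2]
width: 0.008
```

Call:
{"name": "play_rows", "arguments": {"rotation": [[-7,0,0],[-7,0,0],[-7,0,0],[-7,0,0],[-7,0,0]], "delta_pos": [[0,0,0],[0,0,0],[0,0,0],[0,0,0],[0,0,0]], "claw": [0,0,0,0,0]}}

```text
time_s: 2.65
ee_pos: [0.514, 0.2016, 0.2413]
tcp_rot: [-0.587, 0.394, 0.587, 0.394]
ft_force: [0.6, 0.7, 0.5]
width: 0.005
```

Call:
{"name": "play_rows", "arguments": {"rotation": [[-7,0,0],[-7,0,0],[-7,0,0],[-7,0,0],[-7,0,0]], "delta_pos": [[0,0,0],[0,0,0],[0,0,0],[0,0,0],[0,0,0]], "claw": [0,0,0,0,0]}}

```text
time_s: 3.07
ee_pos: [0.514, 0.2016, 0.2414]
tcp_rot: [-0.678, 0.199, 0.679, 0.199]
ft_force: [-0.5, 0.1, 0.2]
width: 0.004
```

Call:
{"name": "play_rows", "arguments": {"rotation": [[0,0,0],[0,0,0],[0,0,0]], "delta_pos": [[0,0,0],[0,0,0],[0,0,0]], "claw": [0,0,0]}}

```text
time_s: 3.32
ee_pos: [0.5141, 0.2016, 0.2416]
tcp_rot: [-0.677, 0.203, 0.678, 0.202]
ft_force: [-0.1, -0.4, -0.2]
width: 0.006
```

```bash
python3 - <<'E'
from h import *
from bench import r,imaging
from scipy.spatial.transform import Rotation as R
s=r.sense();M=R.from_quat(s['tcp_rot']).as_matrix();print(s['time_s'],s['ee_pos'],s['joint_pos'],'yaw',np.degrees(np.arctan2(M[1,2],M[0,2])),M[:,0])
w=imaging.snapshot('wrist');pickle.dump(w,open('w1.pkl','wb'));cv2.imwrite('pics/w1.png',w['image'])
E
```

```text
3.3167 [0.51414378 0.2016373  0.24156221] [ 2.48594476e-01  2.73348120e-01  1.58875624e+00  1.03763779e-04
  1.27982481e+00 -2.31205338e+00] yaw 146.71260703623486 [-3.50631652e-04  1.35485528e-05 -9.99999938e-01]
```

View pics/w1.png

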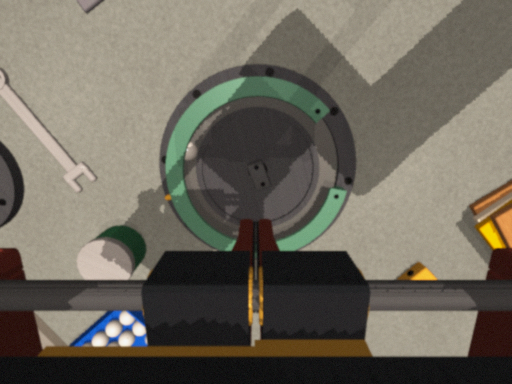

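Wrist view: ring visible, gap between (320,112) and (337,196), ball at (191,151).

```bash
python3 - <<'E'
from h import *
d=pickle.load(open('w1.pkl','rb'));im=d['image'];hsv=cv2.cvtColor(im,cv2.COLOR_BGR2HSV)
g=((hsv[...,0]>60)&(hsv[...,0]<95)&(hsv[...,1]>60)&(hsv[...,2]>40));g[250:]=0;g[:,:155]=0;g[:,365:]=0
ys,xs=np.nonzero(g);P=ray(d,np.c_[xs,ys],.046)[:,:2]
# outer edge: farthest green per angle
c0=np.array([.5142,.2048])
for it in range(3):
    q=P-c0;a=np.degrees(np.arctan2(q[:,1],q[:,0]))%360;rr=np.hypot(*q.T)
    b=(a//3).astype(int);o=np.array([P[b==k][rr[b==k].argmax()] for k in np.unique(b) if rr[b==k].max()>.108 and rr[b==k].max()<.12])
    (x,y,R),e=circ(o);c0=np.array([x,y])
print(x,y,R,e,len(o))
h=np.histogram(a[(rr>.098)&(rr<.112)],bins=120,range=(0,360))[0];print(h.tolist())
v=(hsv[...,2]>150)&(hsv[...,1]<60);v[:130]=0;v[170:]=0;v[:,:175]=0;v[:,210:]=0
ys,xs=np.nonzero(v);print(len(xs),xs.mean(),ys.mean())
for z in(.0285,.034):
    b=ray(d,(xs.mean(),ys.mean()),z)[0,:2]-c0;print(np.hypot(*b),np.degrees(np.arctan2(b[1],b[0])))
E
```

```text
0.5134219337087125 0.20508396769200948 0.1150391348574342 0.0006387198029628303 93
[41, 41, 45, 44, 38, 41, 39, 39, 41, 41, 37, 39, 24, 0, 0, 0, 0, 0, 0, 0, 0, 0, 0, 0, 23, 34, 39, 39, 40, 39, 42, 39, 41, 39, 42, 41, 43, 41, 42, 41, 44, 44, 45, 38, 45, 39, 0, 0, 0, 0, 0, 0, 0, 0, 0, 0, 0, 0, 0, 0, 0, 0, 2, 52, 51, 59, 57, 59, 57, 58, 61, 59, 59, 61, 61, 59, 60, 63, 65, 55, 62, 59, 59, 54, 58, 59, 59, 61, 59, 56, 58, 59, 57, 52, 59, 55, 55, 55, 53, 54, 52, 52, 51, 51, 50, 50, 47, 48, 44, 50, 47, 47, 46, 44, 45, 44, 44, 42, 44, 43]
82 189.3658536585366 149.5731707317073
0.09238382279210389 -51.582332368104986
0.0914094714521781 -52.21689786443877
```

Call:
{"name": "play_rows", "arguments": {"rotation": [[-3.3,0,0],[0,0,0],[0,0,0],[0,0,0],[0,0,0]], "delta_pos": [[0,0,0],[0,-0.0014,-0.0374],[0,-0.0013,-0.0373],[0.035,0,0],[0.035,0,0]], "claw": [0,0,0,0,0]}}

```text
time_s: 3.78
ee_pos: [0.585, 0.1663, 0.1731]
tcp_rot: [0.685, -0.182, -0.681, -0.184]
ft_force: [-0.6, 0.6, 0.2]
width: 0.004
```

Call:
{"name": "play_rows", "arguments": {"rotation": [[0,0,0],[0,0,0],[0,0,0],[0,0,0],[0,0,0]], "delta_pos": [[0.035,0,0],[0.035,0,0],[0.015,0,0],[0,0,0],[0,0,0]], "claw": [0,0,0,0,0]}}

```text
time_s: 4.2
ee_pos: [0.5799, 0.1668, 0.0861]
tcp_rot: [-0.683, 0.182, 0.684, 0.182]
ft_force: [0.4, 0.5, 0.6]
width: 0.006
```

```bash
cat >>h.py <<'E'
C=np.array([.5138,.2049])
def where():
    from bench import r
    from scipy.spatial.transform import Rotation as R
    s=r.sense();M=R.from_quat(s['tcp_rot']).as_matrix();q=s['ee_pos'][:2]-C
    print(round(s['time_s'],2),s['ee_pos'].round(4),'yaw',np.degrees(np.arctan2(M[1,2],M[0,2])).round(2),'r',np.hypot(*q).round(4),'phi',np.degrees(np.arctan2(q[1],q[0])).round(2),'F',s['ft_force'].round(1),'w',s['width'],'j6',s['joint_pos'][5].round(2))
    return s,M
E
python3 -c "
from h import *
where()"
```

```text
4.2 [0.5799 0.1668 0.0861] yaw 150.14 r 0.0763 phi -29.95 F [0.4 0.5 0.6] w 0.005847889044928934 j6 -2.45
```

Call:
{"name": "play_rows", "arguments": {"rotation": [[0,0,0],[0,0,0],[0,0,0],[0,0,0],[0,0,0]], "delta_pos": [[0.02,0,0],[0.02,0,0],[0.012,0,0],[0.01,0,0],[0,0,0]], "claw": [0,0,0,0,0]}}

```text
time_s: 4.62
ee_pos: [0.58, 0.1669, 0.024]
tcp_rot: [-0.683, 0.182, 0.684, 0.182]
ft_force: [-0.1, 0.1, -0.4]
width: 0.011
```

```bash
python3 - <<'E'
from h import *
where()
# per-row arc step of 3 deg clockwise at r=.0765: tool y/z at yaw=phi+180
for st in (2,3,4):
    t=np.radians(st);R=.0765;dr=R*(np.cos(t)-1);dt=-R*np.sin(t)  # radial out, tangential ccw
    # z tool = -radial ; y tool (yaw+90=phi+270) = -tangential
    print(st,'y',-dt,'z',-dr)
E
```

```text
4.62 [0.58   0.1669 0.024 ] yaw 150.2 r 0.0764 phi -29.86 F [-0.1  0.1 -0.4] w 0.010617134755828733 j6 -2.46
2 y 0.002669811497741324 z 4.66017330391742e-05
3 y 0.0040037006525852036 z 0.00010484059127510176
4 y 0.005336370241425585 z 0.00018635015512344887
```

Call:
{"name": "play_rows", "arguments": {"rotation": [[3,0,0],[3,0,0],[3,0,0],[3,0,0],[3,0,0]], "delta_pos": [[0,0.004,0.0001],[0,0.004,0.0001],[0,0.004,0.0001],[0,0.004,0.0001],[0,0.004,0.0001]], "claw": [0,0,0,0,0]}}

```text
time_s: 5.03
ee_pos: [0.5695, 0.1512, 0.0262]
tcp_rot: [0.654, -0.27, -0.653, -0.271]
ft_force: [-0.6, -0.6, -0.1]
width: 0.003
```

Call:
{"name": "play_rows", "arguments": {"rotation": [[3,0,0],[3,0,0],[3,0,0],[3,0,0],[3,0,0]], "delta_pos": [[0,0.004,0.0001],[0,0.004,0.0001],[0,0.004,0.0001],[0,0.004,0.0001],[0,0.004,0.0001]], "claw": [0,0,0,0,0]}}

```text
time_s: 5.45
ee_pos: [0.5538, 0.139, 0.0262]
tcp_rot: [0.613, -0.353, -0.612, -0.354]
ft_force: [0.7, -0.4, 0.8]
width: 0.005
```

```bash
cat >>h.py <<'E'
def ball():
    from bench import imaging
    d=imaging.snapshot('top');im=d['image'].astype(int);hsv=cv2.cvtColor(d['image'],cv2.COLOR_BGR2HSV)
    v,u=np.mgrid[:384,:512];P=ray(d,np.c_[u.ravel(),v.ravel()],.0285)[:,:2]-C;rr=np.hypot(*P.T).reshape(384,512)
    m=(rr>.08)&(rr<.11)&(hsv[...,2]>165)&(hsv[...,1]<50)
    n,l,st,ce=cv2.connectedComponentsWithStats(m.astype(np.uint8))
    for k in range(1,n):
        b=ray(d,ce[k],.031)[0,:2]-C;print('bright',st[k,4],ce[k].round(1),'r',np.hypot(*b).round(4),'phi',np.degrees(np.arctan2(b[1],b[0])).round(1))
    return d
E
python3 -c "
from h import *
where();ball()"
```

```text
5.45 [0.5538 0.139  0.0262] yaw 120.06 r 0.0771 phi -58.73 F [ 0.7 -0.4  0.8] w 0.004993326371651472 j6 -1.97
```

Call:
{"name": "play_rows", "arguments": {"rotation": [[3,0,0],[3,0,0],[3,0,0],[3,0,0],[3,0,0]], "delta_pos": [[0.001,0.004,0.0002],[0.001,0.004,0.0002],[0,0.004,0.0002],[0,0.004,0.0002],[0,0.004,0.0002]], "claw": [0,0,0,0,0]}}

```text
time_s: 5.92
ee_pos: [0.5352, 0.1318, 0.0239]
tcp_rot: [0.562, -0.429, -0.561, -0.43]
ft_force: [0.5, 0.5, -0.0]
width: 0.001
```

Call:
{"name": "play_rows", "arguments": {"rotation": [[3,0,0],[3,0,0],[3,0,0],[3,0,0],[3,0,0]], "delta_pos": [[0,0.004,0.0001],[0,0.004,0.0001],[0,0.004,0.0001],[0,0.004,0.0001],[0,0.004,0.0001]], "claw": [0,0,0,0,0]}}

```text
time_s: 6.33
ee_pos: [0.5162, 0.1303, 0.0241]
tcp_rot: [-0.501, 0.498, 0.5, 0.501]
ft_force: [-0.4, 5.9, 0.9]
width: 0.006
```

```bash
python3 - <<'E'
from h import *
from bench import imaging
where();d=ball();s=imaging.snapshot('scene')
a=cv2.resize(d['image'][160:270,160:280],(480,440));b=cv2.resize(s['image'][165:275,240:360],(480,440))
cv2.imwrite('pics/p2.png',cv2.resize(np.hstack([a,b]),(800,366)))
E
```

```text
6.33 [0.5162 0.1303 0.0241] yaw 90.07 r 0.0746 phi -88.19 F [-0.4  5.9  0.9] w 0.005767455059167284 j6 -1.46
```

View pics/p2.png

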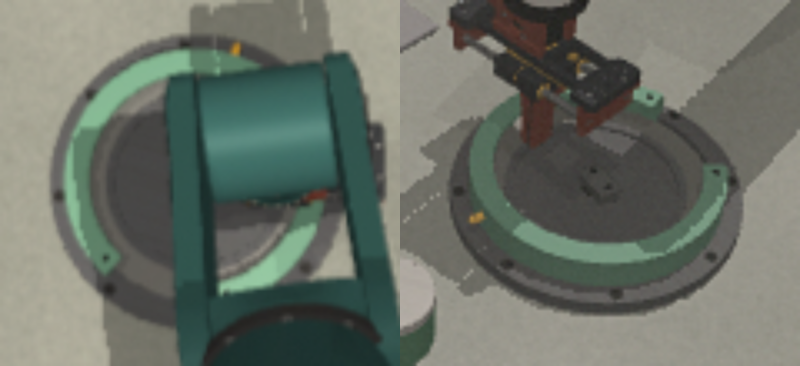

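```bash
python3 - <<'E'
from h import *
from bench import imaging
s=imaging.snapshot('scene');w=imaging.snapshot('wrist')
a=cv2.resize(w['image'],(470,352));b=cv2.resize(s['image'][180:224,250:290],(320,352),interpolation=cv2.INTER_CUBIC)
cv2.imwrite('pics/p3.png',np.hstack([a,b]))
for ph in(-60,-75,-88,-102):
    P=np.r_[C+.095*np.array([np.cos(np.radians(ph)),np.sin(np.radians(ph))]),.0285];print(ph,proj(s,P)*1.0-[250,180],proj(w,P))
E
```

```text
-60 [[18.87985869 30.93308263]] [[242.59871284 305.90849848]]
-75 [[21.97828502 25.79333082]] [[226.7094818  273.62283779]]
-88 [[26.04000651 22.05850983]] [[220.47343758 241.60330428]]
-102 [[31.57619537 18.96186673]] [[222.81747019 204.4250765 ]]
```

View pics/p3.png

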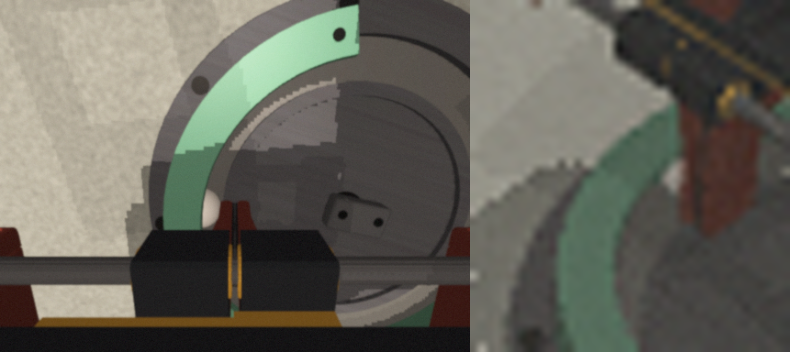

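The wrist view (finger at px ≈(257,225)) shows the ball at ≈(230,226), beside the finger. The tips are slimmer than assumed, so the ball wedged outboard. I'll measure the tip width before re-placing it.

Call:
{"name": "play_rows", "arguments": {"rotation": [[0,0,0],[0,0,0],[0,0,0],[0,0,0],[0,0,0]], "delta_pos": [[0,0,0.006],[-0.02,0,0.002],[-0.02,0,0],[-0.02,0,0],[0,0,0]], "claw": [0,0,0,0,0]}}

```text
time_s: 6.95
ee_pos: [0.5174, 0.1375, 0.0867]
tcp_rot: [0.503, -0.497, -0.5, -0.501]
ft_force: [0.3, 0.4, 0.0]
width: 0.007
```

```bash
python3 - <<'E'
from h import *
from bench import imaging
s,M=where();w=imaging.snapshot('wrist');pickle.dump(w,open('w2.pkl','wb'))
z=w['range_z'];v,u=np.mgrid[:384,:512];K=w['intrinsics']
p=np.stack([(u-K[0,2])/K[0,0]*z,(v-K[1,2])/K[1,1]*z,z],-1)@w['cam_to_world'][:3,:3].T+w['cam_to_world'][:3,3]
t=(p-s['ee_pos'])@M
for x0 in np.arange(-.06,.004,.006):
    m=(z>0)&(abs(t[...,0]-x0)<.003)&(abs(t[...,1])<.03)&(abs(t[...,2])<.03)
    if m.sum()>3:print(x0.round(3),m.sum(),'y',t[m][:,1].min().round(4),t[m][:,1].max().round(4),'z',t[m][:,2].min().round(4),t[m][:,2].max().round(4))
hsv=cv2.cvtColor(w['image'],cv2.COLOR_BGR2HSV)
P=p[...,:2]-C;rr=np.hypot(P[...,0],P[...,1])
m=(p[...,2]>.024)&(p[...,2]<.042)&(rr>.081)&(rr<.1)&(hsv[...,1]<60)
n,l,st,ce=cv2.connectedComponentsWithStats(m.astype(np.uint8))
for k in range(1,n):
    if st[k,4]>15:
        b=ray(w,ce[k],.031)[0,:2]-C;print(st[k,4],ce[k],np.hypot(*b),np.degrees(np.arctan2(b[1],b[0])),hsv[l==k].mean(0))
cv2.imwrite('pics/p4.png',w['image'])
E
```

```text
6.95 [0.5174 0.1375 0.0867] yaw 90.28 r 0.0675 phi -86.95 F [0.3 0.4 0. ] w 0.007219287534987564 j6 -1.44
-0.06 17 y -0.0095 0.0096 z -0.0007 0.0014
-0.054 82 y -0.0104 0.0115 z -0.002 0.0027
-0.048 69 y -0.0001 0.0116 z -0.0021 0.0028
-0.042 200 y -0.0017 0.0117 z -0.0105 0.0112
-0.036 235 y 0.009 0.0116 z -0.0103 0.0114
-0.03 207 y 0.0074 0.0115 z -0.0096 0.0104
-0.024 167 y 0.0087 0.0115 z -0.0087 0.0095
-0.018 153 y 0.0085 0.0114 z -0.0086 0.0094
-0.012 134 y 0.009 0.0116 z -0.0088 0.0096
-0.006 114 y 0.009 0.0116 z -0.0087 0.0094
-0.0 54 y 0.0087 0.0112 z -0.0082 0.0089
359 [227.05292479 194.35654596] 0.08943373657863 -94.09842714950776 [ 15.30083565  37.54317549 172.95543175]
```

View pics/p4.png

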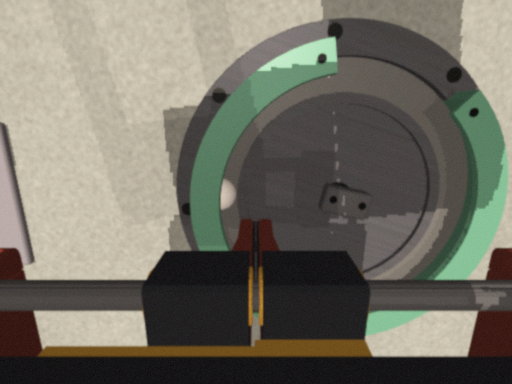

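Ball now at φ≈−94°; tip half-thickness is about 9 mm. Re-entering behind it at r=82.

Call:
{"name": "play_rows", "arguments": {"rotation": [[-5.24,0,0],[-5.24,0,0],[-5.24,0,0],[0,0,0],[0,0,0]], "delta_pos": [[0,0,0],[0,0,0],[0,0,0],[0,-0.0152,-0.0162],[0,0,0]], "claw": [0,0,0,0,0]}}

```text
time_s: 7.42
ee_pos: [0.5362, 0.1246, 0.0825]
tcp_rot: [0.565, -0.425, -0.564, -0.426]
ft_force: [1.6, 0.1, 0.2]
width: 0.01
```

Call:
{"name": "play_rows", "arguments": {"rotation": [[0,0,0],[0,0,0]], "delta_pos": [[0.015,0,0],[0,0,0]], "claw": [0,0]}}

```text
time_s: 7.58
ee_pos: [0.5317, 0.1253, 0.0657]
tcp_rot: [-0.563, 0.427, 0.565, 0.425]
ft_force: [-0.6, -0.6, -0.2]
width: 0.004
```

```bash
python3 -c "
from h import *
where()"
```

```text
7.58 [0.5317 0.1253 0.0657] yaw 105.88 r 0.0816 phi -77.35 F [-0.6 -0.6 -0.2] w 0.004467101167725688 j6 -1.74
```

Call:
{"name": "play_rows", "arguments": {"rotation": [[0,0,0],[0,0,0],[0,0,0],[0,0,0],[0,0,0]], "delta_pos": [[0,-0.0045,-0.0003],[0,0,0],[0.015,0,0],[0.015,0,0],[0.011,0,0]], "claw": [0,0,0,0,0]}}

```text
time_s: 8.0
ee_pos: [0.5379, 0.1266, 0.0265]
tcp_rot: [0.565, -0.426, -0.564, -0.426]
ft_force: [-0.3, 0.2, -0.2]
width: 0.006
```

Call:
{"name": "play_rows", "arguments": {"rotation": [[0,0,0],[0,0,0],[3,0,0],[3,0,0],[3,0,0]], "delta_pos": [[0,0,0],[0,0,0],[0,0.0043,0.0001],[0,0.0043,0.0001],[0,0.0043,0.0001]], "claw": [0,0,0,0,0]}}

```text
time_s: 8.42
ee_pos: [0.5258, 0.1239, 0.0277]
tcp_rot: [0.529, -0.469, -0.528, -0.47]
ft_force: [0.6, -0.4, -0.3]
width: 0.005
```

```bash
python3 -c "
from h import *
where()"
```

```text
8.42 [0.5258 0.1239 0.0277] yaw 96.79 r 0.0819 phi -81.57 F [ 0.6 -0.4 -0.3] w 0.004711185142967651 j6 -1.59
```

Call:
{"name": "play_rows", "arguments": {"rotation": [[3,0,0],[3,0,0],[3,0,0],[3,0,0],[3,0,0]], "delta_pos": [[0.0015,0.0043,0.0001],[0.0015,0.0043,0.0001],[0,0.0043,0.0001],[0,0.0043,0.0001],[0,0.0043,0.0001]], "claw": [0,0,0,0,0]}}

```text
time_s: 8.83
ee_pos: [0.5044, 0.1241, 0.0248]
tcp_rot: [-0.463, 0.534, 0.463, 0.535]
ft_force: [-0.6, 0.2, 0.3]
width: 0.001
```

Call:
{"name": "play_rows", "arguments": {"rotation": [[3,0,0],[3,0,0],[3,0,0],[3,0,0],[3,0,0]], "delta_pos": [[0,0.0043,0.0001],[0,0.0043,0.0001],[0,0.0043,0.0001],[0,0.0043,0.0001],[0,0.0043,0.0001]], "claw": [0,0,0,0,0]}}

```text
time_s: 9.25
ee_pos: [0.4838, 0.1298, 0.0248]
tcp_rot: [-0.39, 0.59, 0.389, 0.591]
ft_force: [0.2, 0.4, 0.1]
width: 0.003
```

```bash
cat >>h.py <<'E'
def wball():
    from bench import imaging
    w=imaging.snapshot('wrist');z=w['range_z'];v,u=np.mgrid[:384,:512];K=w['intrinsics'];T=w['cam_to_world']
    p=np.stack([(u-K[0,2])/K[0,0]*z,(v-K[1,2])/K[1,1]*z,z],-1)@T[:3,:3].T+T[:3,3]
    hsv=cv2.cvtColor(w['image'],cv2.COLOR_BGR2HSV);P=p[...,:2]-C;rr=np.hypot(P[...,0],P[...,1])
    m=(p[...,2]>.025)&(p[...,2]<.044)&(rr>.08)&(rr<.115)&(hsv[...,1]<70)
    n,l,st,ce=cv2.connectedComponentsWithStats(m.astype(np.uint8))
    for k in range(1,n):
        if st[k,4]>15:
            b=ray(w,ce[k],.031)[0,:2]-C;q=p[l==k]
            f=least_squares(lambda x:np.linalg.norm(q-x,axis=1)-.0125,[*(b+C),.0285],loss='soft_l1',f_scale=.001)
            e=f.x[:2]-C;print('wball',st[k,4],ce[k].round(1),'phi',np.degrees(np.arctan2(b[1],b[0])).round(1),'sphere',f.x.round(4),'r',np.hypot(*e).round(4),'phi',np.degrees(np.arctan2(e[1],e[0])).round(1),'err',np.abs(f.fun).mean().round(4))
    return w
E
python3 -c "
from h import *
where();wball()"
```

```text
9.25 [0.4838 0.1298 0.0248] yaw 66.79 r 0.0808 phi -111.78 F [0.2 0.4 0.1] w 0.0026497929657439585 j6 -1.04
wball 19 [504.8  73.7] phi 129.9 sphere [0.4399 0.2814 0.0448] r 0.1064 phi 134.0 err 0.0002
wball 19 [289.  115.2] phi -160.7 sphere [0.4365 0.177  0.044 ] r 0.0822 phi -160.2 err 0.0003
wball 18 [248.7 169.1] phi -138.8 sphere [0.4327 0.1371 0.0395] r 0.1057 phi -140.1 err 0.0002
wball 613 [242.7 206.2] phi -125.4 sphere [0.4578 0.1267 0.0288] r 0.0962 phi -125.6 err 0.0009
wball 41 [254.9 227.6] phi -117.4 sphere [0.485  0.128  0.0348] r 0.0821 phi -110.5 err 0.0008
wball 16 [256.4 322.2] phi -76.9 sphere [0.5281 0.1004 0.0459] r 0.1055 phi -82.2 err 0.0002
```

Ball tracked at φ=−125.6°, r=96 mm, z=28.8 mm. Pushing on.

Call:
{"name": "play_rows", "arguments": {"rotation": [[3,0,0],[3,0,0],[3,0,0],[3,0,0],[3,0,0]], "delta_pos": [[0,0.0043,0],[0,0.0043,0],[0,0.0043,0],[0,0.0043,0],[0,0.0043,0]], "claw": [0,0,0,0,0]}}

```text
time_s: 9.72
ee_pos: [0.4651, 0.1402, 0.0246]
tcp_rot: [-0.309, 0.635, 0.309, 0.637]
ft_force: [0.2, -0.2, 0.3]
width: 0.003
```

Call:
{"name": "play_rows", "arguments": {"rotation": [[3,0,0],[3,0,0],[3,0,0],[3,0,0],[3,0,0]], "delta_pos": [[0,0.0043,0],[0,0.0043,0],[0,0.0043,0],[0,0.0043,0],[0,0.0043,0]], "claw": [0,0,0,0,0]}}

```text
time_s: 10.13
ee_pos: [0.4497, 0.1552, 0.0246]
tcp_rot: [-0.224, 0.67, 0.223, 0.671]
ft_force: [-0.3, 0.2, 0.8]
width: 0.003
```

```bash
python3 -c "
from h import *
where();wball()"
```

```text
10.13 [0.4497 0.1552 0.0246] yaw 36.86 r 0.0811 phi -142.24 F [-0.3  0.2  0.8] w 0.0030957296535613415 j6 -0.46
wball 24 [397.3  48.9] phi 133.0 sphere [0.45   0.2832 0.0446] r 0.101 phi 129.2 err 0.0001
wball 182 [453.7  63.8] phi 116.1 sphere [0.471  0.2783 0.0419] r 0.085 phi 120.2 err 0.0057
wball 586 [242.8 206.7] phi -155.8 sphere [0.4251 0.1655 0.0289] r 0.097 phi -156.0 err 0.001
wball 52 [255.4 227.9] phi -148.0 sphere [0.4517 0.1546 0.0348] r 0.0799 phi -141.0 err 0.0009
```

Call:
{"name": "play_rows", "arguments": {"rotation": [[3,0,0],[3,0,0],[3,0,0],[2,0,0],[2,0,0]], "delta_pos": [[0,0.0043,0],[0,0.0043,0],[0,0.0043,0],[0,0.0029,0],[0,0.0029,0]], "claw": [0,0,0,0,0]}}

```text
time_s: 10.6
ee_pos: [0.4397, 0.171, 0.0244]
tcp_rot: [-0.147, 0.691, 0.147, 0.692]
ft_force: [0.3, 0.8, 0.7]
width: 0.007
```

Call:
{"name": "play_rows", "arguments": {"rotation": [[2,0,0],[2,0,0],[2,0,0],[2,0,0],[2,0,0]], "delta_pos": [[0,0.0029,0],[0,0.0029,0],[0,0.0029,0],[0,0.0029,0],[0,0.0029,0]], "claw": [0,0,0,0,0]}}

```text
time_s: 11.02
ee_pos: [0.4349, 0.1846, 0.0244]
tcp_rot: [-0.086, 0.701, 0.086, 0.702]
ft_force: [0.3, -1.0, 1.0]
width: 0.006
```

```bash
python3 -c "
from h import *
where();wball()"
```

```text
11.02 [0.4349 0.1846 0.0244] yaw 13.98 r 0.0815 phi -165.6 F [ 0.3 -1.   1. ] w 0.005724832232252515 j6 0.01
wball 182 [442.8  65.9] phi 96.6 sphere [0.4973 0.2891 0.042 ] r 0.0858 phi 101.1 err 0.0075
wball 18 [306.9  71.2] phi 135.1 sphere [0.4458 0.2854 0.0365] r 0.1054 phi 130.2 err 0.0007
wball 18 [363.8  73. ] phi 120.4 sphere [0.4555 0.2942 0.0405] r 0.1066 phi 123.1 err 0.0002
wball 16 [315.   83.1] phi 134.6 sphere [0.4501 0.2833 0.0442] r 0.101 phi 129.1 err 0.0002
wball 1496 [231.2 202.6] phi -179.6 sphere [0.4163 0.2035 0.0282] r 0.0975 phi -179.2 err 0.0003
wball 55 [255.4 228. ] phi -171.4 sphere [0.4349 0.1832 0.035 ] r 0.0819 phi -164.6 err 0.0009
wball 17 [219.8 232.9] phi -168.6 sphere [0.416  0.1781 0.0452] r 0.1014 phi -164.7 err 0.0002
wball 17 [256.4 324.3] phi -130.3 sphere [0.4559 0.147  0.0448] r 0.0819 phi -135.0 err 0.0002
```

Call:
{"name": "play_rows", "arguments": {"rotation": [[2,0,0],[2,0,0],[2,0,0],[2,0,0],[2,0,0]], "delta_pos": [[0,0.0029,0],[0,0.0029,0],[0,0.0029,0],[0,0.0029,0],[0,0.0029,0]], "claw": [0,0,0,0,0]}}

```text
time_s: 11.48
ee_pos: [0.4322, 0.1988, 0.0242]
tcp_rot: [-0.025, 0.706, 0.025, 0.707]
ft_force: [-0.0, -1.2, 0.3]
width: 0.006
```

Call:
{"name": "play_rows", "arguments": {"rotation": [[1.5,0,0],[1,0,0],[0,0,0],[0,0,0],[0,0,0]], "delta_pos": [[0,0.0021,0],[0,0.0014,0],[0,0,0],[0,0,0],[0,0,0]], "claw": [0,0,0,0,0]}}

```text
time_s: 11.9
ee_pos: [0.4314, 0.2021, 0.0238]
tcp_rot: [-0.009, 0.707, 0.009, 0.707]
ft_force: [0.1, 0.2, -0.3]
width: 0.008
```

```bash
python3 -c "
from h import *
where();wball();ball()"
```

```text
11.9 [0.4314 0.2021 0.0238] yaw 1.51 r 0.0824 phi -178.05 F [ 0.1  0.2 -0.3] w 0.008341052545815145 j6 0.27
wball 65 [401.8  64.1] phi 97.3 sphere [0.4985 0.2869 0.0396] r 0.0834 phi 100.6 err 0.001
wball 104 [468.6  66.4] phi 77.3 sphere [0.5262 0.2886 0.0417] r 0.0846 phi 81.6 err 0.0032
wball 1508 [233.3 201.1] phi 167.2 sphere [0.4185 0.2257 0.0282] r 0.0975 phi 167.7 err 0.0003
wball 54 [255.4 228.3] phi 176.1 sphere [0.4275 0.2014 0.0347] r 0.0863 phi -177.7 err 0.001
```

Call:
{"name": "play_rows", "arguments": {"rotation": [[0,0,0],[0,0,0],[0,0,0],[0,0,0],[6.9,0,0]], "delta_pos": [[0,-0.008,0],[0,0,0],[-0.03,0,0],[-0.03,0,0],[-0.015,0,0]], "claw": [0,0,0,0,0.6]}}

```text
time_s: 12.42
ee_pos: [0.4325, 0.1941, 0.101]
tcp_rot: [0.034, 0.706, -0.033, 0.707]
ft_force: [0.2, -0.2, 0.4]
width: 0.046
```

Call:
{"name": "play_rows", "arguments": {"rotation": [[6.9,0,0],[0,0,0],[0,0,0],[0,0,0],[0,0,0]], "delta_pos": [[0,0,0],[0,0.0281,-0.0185],[0,0,0],[0,0,0],[0,0,0]], "claw": [0.6,0.6,0.6,0.6,0.6]}}

```text
time_s: 12.83
ee_pos: [0.4192, 0.2252, 0.0986]
tcp_rot: [0.076, 0.703, -0.076, 0.703]
ft_force: [0.6, -0.0, -0.6]
width: 0.422
```

```bash
python3 -c "
from h import *
where();w=wball();cv2.imwrite('pics/p5.png',w['image'])"
```

```text
12.83 [0.4192 0.2252 0.0986] yaw -12.29 r 0.0968 phi 167.86 F [ 0.6 -0.  -0.6] w 0.4221805769729498 j6 0.56
wball 29 [409.2  81.8] phi 66.9 sphere [0.5416 0.2824 0.042 ] r 0.0824 phi 70.3 err 0.0006
wball 85 [452.   99.8] phi 45.1 sphere [0.5701 0.2682 0.0407] r 0.0847 phi 48.4 err 0.0055
wball 687 [254.4 202.1] phi 167.2 sphere [0.4185 0.2256 0.0282] r 0.0975 phi 167.8 err 0.0004
wball 40 [277.  265.6] phi -155.5 sphere [0.4349 0.1746 0.046 ] r 0.0846 phi -159.0 err 0.0024
```

View pics/p5.png

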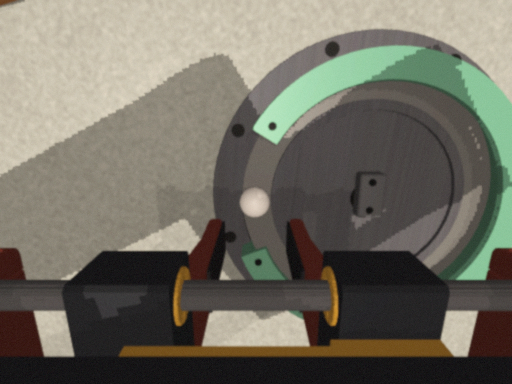

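Ball (254,202) sits centred between the finger tips (≈222 and ≈290) inside the gap. Descending.

Call:
{"name": "play_rows", "arguments": {"rotation": [[0,0,0],[0,0,0],[0,0,0],[0,0,0],[0,0,0]], "delta_pos": [[0.025,0,0],[0.025,0,0],[0.02,0,0],[0,0,0],[0,0,0]], "claw": [0.6,0.6,0.6,0.6,0.6]}}

```text
time_s: 13.3
ee_pos: [0.4187, 0.2246, 0.028]
tcp_rot: [0.076, 0.704, -0.077, 0.702]
ft_force: [0.4, -0.7, -0.3]
width: 0.598
```

```bash
python3 -c "
from h import *
where();wball()"
```

```text
13.3 [0.4187 0.2246 0.028 ] yaw -12.4 r 0.0972 phi 168.27 F [ 0.4 -0.7 -0.3] w 0.5980779968281555 j6 0.56
wball 65 [470.4  62.2] phi 70.5 sphere [0.5351 0.2849 0.0431] r 0.0828 phi 75.1 err 0.0007
wball 22 [439.9  62.8] phi 79.7 sphere [0.5247 0.3109 0.0426] r 0.1066 phi 84.1 err 0.0002
wball 42 [410.5  68.6] phi 88.6 sphere [0.5105 0.2878 0.0442] r 0.083 phi 92.3 err 0.0007
wball 31 [501.5  66.7] phi 60.9 sphere [0.5578 0.3016 0.0432] r 0.1062 phi 65.5 err 0.0003
wball 1352 [254.6 235.7] phi 167.1 sphere [0.4185 0.2256 0.0283] r 0.0975 phi 167.7 err 0.0003
wball 52 [288.8 327.2] phi -152.1 sphere [0.437  0.1726 0.0423] r 0.0833 phi -157.2 err 0.0017
```

Call:
{"name": "play_rows", "arguments": {"rotation": [[0,0,0],[0,0,0],[0,0,0],[0,0,0],[0,0,0]], "delta_pos": [[0.0035,0.001,0],[0,0,0],[0,0,0],[0,0,0],[0,0,0]], "claw": [0.6,0.6,0.45,0.35,0.3]}}

```text
time_s: 13.77
ee_pos: [0.42, 0.2268, 0.0257]
tcp_rot: [0.076, 0.703, -0.076, 0.703]
ft_force: [0.0, -0.1, -0.3]
width: 0.415
```

Call:
{"name": "play_rows", "arguments": {"rotation": [[0,0,0],[0,0,0],[0,0,0],[0,0,0],[0,0,0]], "delta_pos": [[0,0,0],[0,0,0],[0,0,0],[0,0,0],[0,0,0]], "claw": [0.25,0.2,0.1,0,0]}}

```text
time_s: 14.18
ee_pos: [0.4197, 0.2266, 0.0253]
tcp_rot: [0.076, 0.703, -0.076, 0.703]
ft_force: [-0.3, -0.2, 1.7]
width: 0.267
```

Call:
{"name": "play_rows", "arguments": {"rotation": [[0,0,0],[0,0,0],[0,0,0],[0,0,0],[0,0,0]], "delta_pos": [[0,0,0],[0,0,0],[0,0,0],[0,0,0],[0,0,0]], "claw": [0,0,0,0,0]}}

```text
time_s: 14.6
ee_pos: [0.4197, 0.2266, 0.0253]
tcp_rot: [0.076, 0.703, -0.076, 0.703]
ft_force: [-1.3, 0.9, 3.8]
width: 0.269
```

```bash
python3 -c "
from h import *
where();wball()"
```

```text
14.6 [0.4197 0.2266 0.0253] yaw -12.36 r 0.0965 phi 167.0 F [-1.3  0.9  3.8] w 0.26879123020152346 j6 0.57
wball 138 [463.3  68.3] phi 72.8 sphere [0.5329 0.2882 0.0406] r 0.0854 phi 77.1 err 0.0045
wball 1524 [255.4 240.7] phi 167.0 sphere [0.4197 0.2254 0.0282] r 0.0964 phi 167.7 err 0.0008
wball 19 [246.4 311.1] phi -167.6 sphere [0.4072 0.1989 0.0354] r 0.1068 phi -176.8 err 0.0003
wball 35 [277.7 319.7] phi -159.3 sphere [0.4117 0.1764 0.0434] r 0.1061 phi -164.4 err 0.0006
```

Width reads 23.6 mm with a small upward force, so the pads may be holding above the ball's equator. I'll reopen, go ~2 mm lower and regrip.

Call:
{"name": "play_rows", "arguments": {"rotation": [[0,0,0],[0,0,0],[0,0,0],[0,0,0],[0,0,0]], "delta_pos": [[0,0,0],[0,0,0],[0.002,-0.001,0],[0,0,0],[0,0,0]], "claw": [0.38,0.38,0.38,0.38,0.3]}}

```text
time_s: 15.07
ee_pos: [0.4195, 0.2256, 0.0233]
tcp_rot: [0.076, 0.703, -0.076, 0.703]
ft_force: [-0.4, 1.4, 6.2]
width: 0.335
```

Call:
{"name": "play_rows", "arguments": {"rotation": [[0,0,0],[0,0,0],[0,0,0],[0,0,0],[0,0,0]], "delta_pos": [[0,0,0],[0,0,0],[0,0,0],[0,0,0],[0,0,0]], "claw": [0.2,0.1,0,0,0]}}

```text
time_s: 15.48
ee_pos: [0.4193, 0.2256, 0.0233]
tcp_rot: [0.076, 0.703, -0.076, 0.703]
ft_force: [-1.0, 0.8, 4.9]
width: 0.27
```

```bash
python3 -c "
from h import *
where();wball()"
```

```text
15.48 [0.4193 0.2256 0.0233] yaw -12.37 r 0.0968 phi 167.67 F [-1.   0.8  4.9] w 0.2698664122077623 j6 0.56
wball 84 [450.4  63.9] phi 77.8 sphere [0.5249 0.2876 0.0408] r 0.0835 phi 82.3 err 0.0015
wball 52 [497.2  65.5] phi 64.1 sphere [0.5432 0.2818 0.0419] r 0.0823 phi 69.1 err 0.0004
wball 1590 [255.4 240.9] phi 167.2 sphere [0.4194 0.2254 0.0284] r 0.0966 phi 167.7 err 0.0008
wball 23 [246.8 311.2] phi -167.8 sphere [0.4075 0.1988 0.035 ] r 0.1065 phi -176.7 err 0.0004
wball 41 [280.8 324. ] phi -157.5 sphere [0.4348 0.1801 0.0412] r 0.0828 phi -162.5 err 0.0008
```

Width is unchanged, so this is pad softness rather than a bad grip. Lifting slowly.

Call:
{"name": "play_rows", "arguments": {"rotation": [[0,0,0],[0,0,0],[0,0,0],[0,0,0],[0,0,0]], "delta_pos": [[-0.003,0,0],[-0.004,0,0],[-0.006,0,0],[-0.006,0,0],[0,0,0]], "claw": [0,0,0,0,0]}}

```text
time_s: 15.95
ee_pos: [0.4203, 0.2259, 0.0434]
tcp_rot: [0.076, 0.702, -0.076, 0.704]
ft_force: [-0.3, 0.9, -1.0]
width: 0.268
```

```bash
python3 - <<'E'
from h import *
s,M=where();w=wball()
z=w['range_z'];v,u=np.mgrid[:384,:512];K=w['intrinsics'];T=w['cam_to_world']
p=np.stack([(u-K[0,2])/K[0,0]*z,(v-K[1,2])/K[1,1]*z,z],-1)@T[:3,:3].T+T[:3,3]
t=(p-s['ee_pos'])@M;hsv=cv2.cvtColor(w['image'],cv2.COLOR_BGR2HSV)
m=(abs(t[...,0]+.003)<.013)&(abs(t[...,1])<.02)&(abs(t[...,2])<.012)&(hsv[...,1]<70)
q=t[m];f=least_squares(lambda x:np.linalg.norm(q-x,axis=1)-.0125,[-.004,0,0],loss='soft_l1',f_scale=.001);print(m.sum(),'ball in tool',f.x)
E
```

```text
15.95 [0.4203 0.2259 0.0434] yaw -12.36 r 0.0959 phi 167.35 F [-0.3  0.9 -1. ] w 0.26830741311306006 j6 0.56
wball 104 [474.6  76.5] phi 60.7 sphere [0.5493 0.2815 0.0427] r 0.0845 phi 65.1 err 0.0032
wball 55 [417.6  71.7] phi 80.3 sphere [0.522  0.2876 0.0439] r 0.0831 phi 84.4 err 0.0011
1184 ball in tool [-0.00488594 -0.00016425  0.00014697]
```

Ball is held 4.9 mm above the tips, centred. Transporting.

Call:
{"name": "play_rows", "arguments": {"rotation": [[0,0,0],[0,0,0],[0,0,0],[0,0,0],[0,0,0]], "delta_pos": [[-0.015,0,0],[-0.028,0,0],[-0.032,0,0],[-0.032,0,0],[-0.032,0,0]], "claw": [0,0,0,0,0]}}

```text
time_s: 16.42
ee_pos: [0.4189, 0.2254, 0.1825]
tcp_rot: [0.076, 0.703, -0.076, 0.703]
ft_force: [1.8, 0.6, -1.7]
width: 0.266
```

Call:
{"name": "play_rows", "arguments": {"rotation": [[0,0,0],[0,0,0],[0,0,0],[0,0,0],[0,0,0]], "delta_pos": [[-0.032,0,0],[-0.032,0,0],[-0.02,-0.0142,0.0058],[0,-0.0284,0.0117],[0,-0.0284,0.0117]], "claw": [0,0,0,0,0]}}

```text
time_s: 16.83
ee_pos: [0.4338, 0.1499, 0.267]
tcp_rot: [0.076, 0.702, -0.075, 0.704]
ft_force: [0.1, -0.1, -0.8]
width: 0.264
```

Call:
{"name": "play_rows", "arguments": {"rotation": [[0,0,0],[0,0,0],[0,0,0],[0,0,0],[0,0,0]], "delta_pos": [[0,-0.0284,0.0117],[0,-0.0284,0.0117],[0,-0.0284,0.0117],[0,-0.0284,0.0117],[0,-0.0284,0.0117]], "claw": [0,0,0,0,0]}}

```text
time_s: 17.25
ee_pos: [0.4592, -0.0027, 0.2651]
tcp_rot: [0.076, 0.703, -0.076, 0.703]
ft_force: [0.4, 0.4, -1.0]
width: 0.269
```

Call:
{"name": "play_rows", "arguments": {"rotation": [[0,0,0],[0,0,0],[0,0,0],[0,0,0],[0,0,0]], "delta_pos": [[0,-0.0284,0.0117],[0,-0.0284,0.0117],[0,-0.0284,0.0117],[0,-0.0284,0.0117],[0,-0.0284,0.0117]], "claw": [0,0,0,0,0]}}

```text
time_s: 17.67
ee_pos: [0.486, -0.1539, 0.265]
tcp_rot: [0.076, 0.703, -0.076, 0.703]
ft_force: [0.0, -0.1, -0.8]
width: 0.268
```

Call:
{"name": "play_rows", "arguments": {"rotation": [[0,0,0],[0,0,0],[0,0,0],[0,0,0],[0,0,0]], "delta_pos": [[0,-0.0284,0.0117],[0,-0.0284,0.0117],[0,-0.0284,0.0117],[0,-0.0284,0.0117],[0,-0.0284,0.0117]], "claw": [0,0,0,0,0]}}

```text
time_s: 18.08
ee_pos: [0.5128, -0.3051, 0.2648]
tcp_rot: [0.076, 0.703, -0.076, 0.703]
ft_force: [-0.6, 0.6, -0.8]
width: 0.266
```

Call:
{"name": "play_rows", "arguments": {"rotation": [[0,0,0],[0,0,0],[0,0,0]], "delta_pos": [[0,-0.0142,0.0058],[0,0,0],[0,0,0]], "claw": [0,0,0]}}

```text
time_s: 18.33
ee_pos: [0.5152, -0.3186, 0.2645]
tcp_rot: [0.077, 0.703, -0.076, 0.703]
ft_force: [-0.3, -0.7, -0.1]
width: 0.264
```

```bash
python3 -c "
from h import *
from bench import imaging
where();w=imaging.snapshot('wrist');pickle.dump(w,open('w3.pkl','wb'));cv2.imwrite('pics/p6.png',w['image'])"
```

```text
18.33 [ 0.5152 -0.3186  0.2645] yaw -12.44 r 0.5235 phi -89.84 F [-0.3 -0.7 -0.1] w 0.26367971790254824 j6 -0.45
```

View pics/p6.png

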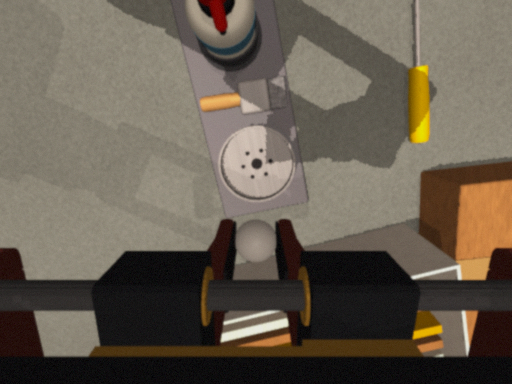

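Ball is held at (256,241); dish drain at (257,163), brush between dish and bottle.

```bash
python3 - <<'E'
from h import *
w=pickle.load(open('w3.pkl','rb'));im=w['image'];g=cv2.cvtColor(im,cv2.COLOR_BGR2GRAY);hsv=cv2.cvtColor(im,cv2.COLOR_BGR2HSV)
k=np.zeros_like(g);k[152:175,246:269]=1
ys,xs=np.nonzero((g<80)&(k>0));print('hole',len(xs),xs.mean(),ys.mean(),ray(w,(xs.mean(),ys.mean()),.014))
m=((g>150)&(hsv[...,1]<40)).astype(np.uint8);m[:120]=0;m[205:]=0;m[:,:210]=0;m[:,305:]=0
c=max(cv2.findContours(m,0,cv2.CHAIN_APPROX_NONE)[0],key=cv2.contourArea)[:,0];print('circle z.026',circ(ray(w,c,.026)),'z.014',circ(ray(w,c,.014)))
z=w['range_z'];print('depth hole',z[158,250])
# scene view of dish hole / cap
d=pickle.load(open('scene.pkl','rb'));t=pickle.load(open('top.pkl','rb'))
for n,D in(('scene',d),('top',t)):
    h=cv2.cvtColor(D['image'],cv2.COLOR_BGR2HSV);r=(((h[...,0]<6)|(h[...,0]>174))&(h[...,1]>150)&(h[...,2]>90))
    b=(slice(120,142),slice(210,235)) if n=='scene' else (slice(195,216),slice(335,360))
    q=np.zeros_like(r);q[b]=r[b];ys,xs=np.nonzero(q);print(n,len(xs),xs.min(),xs.max(),ys.min(),ys.max())
    for y in range(ys.min(),ys.max()+1):print(y,xs[ys==y].min(),xs[ys==y].max(),end='; ')
    print()
    Z=D['range_z'];K=D['intrinsics'];p=np.stack([(xs-K[0,2])/K[0,0]*Z[ys,xs],(ys-K[1,2])/K[1,1]*Z[ys,xs],Z[ys,xs]],-1)@D['cam_to_world'][:3,:3].T+D['cam_to_world'][:3,3]
    tp=p[p[:,2]>.183];print('cap top pts',len(tp),tp.mean(0),(tp.min(0)+tp.max(0))/2,p[:,2].max(),np.ptp(tp,axis=0))
E
```

```text
hole 73 256.3972602739726 163.41095890410958 [[ 0.51708502 -0.31588152  0.014     ]]
circle z.026 (array([ 0.51215237, -0.31384445,  0.04749278]), np.float64(0.0053425347861215024)) z.014 (array([ 0.51159476, -0.31579919,  0.04893557]), np.float64(0.0055019214066417774))
depth hole 0.4132802
scene 82 215 225 126 134
126 218 224; 127 217 225; 128 217 225; 129 216 225; 130 215 225; 131 215 225; 132 217 225; 133 217 225; 134 218 224; 
cap top pts 42 [ 0.52351804 -0.14326131  0.18602962] [ 0.52453863 -0.14487359  0.18609026] 0.18901870507196672 [0.02693348 0.03030006 0.00585689]
top 119 340 355 200 210
200 343 348; 201 341 350; 202 341 350; 203 340 351; 204 340 355; 205 340 355; 206 340 355; 207 340 354; 208 341 349; 209 342 348; 210 343 346; 
cap top pts 94 [ 0.51790451 -0.14556928  0.18755762] [ 0.51709947 -0.14572758  0.18873205] 0.19393760437422491 [0.02683677 0.02705106 0.01041111]
```

Call:
{"name": "play_rows", "arguments": {"rotation": [[0,0,0],[0,0,0],[0,0,0],[0,0,0],[0,0,0]], "delta_pos": [[0.015,0.003,0.0012],[0.03,0,0],[0.035,0,0],[0.035,0,0],[0.035,0,0]], "claw": [0,0,0,0,0]}}

```text
time_s: 18.8
ee_pos: [0.5174, -0.3139, 0.1146]
tcp_rot: [0.076, 0.703, -0.075, 0.703]
ft_force: [0.9, 0.2, -0.9]
width: 0.27
```

Call:
{"name": "play_rows", "arguments": {"rotation": [[0,0,0],[0,0,0],[0,0,0],[0,0,0],[0,0,0]], "delta_pos": [[0.03,0,0],[0.025,0,0],[0.015,0,0],[0,0,0],[0,0,0]], "claw": [0,0,0,0,0]}}

```text
time_s: 19.22
ee_pos: [0.5169, -0.3142, 0.045]
tcp_rot: [0.076, 0.704, -0.075, 0.702]
ft_force: [0.3, -0.5, -0.5]
width: 0.266
```

```bash
cat >>h.py <<'E'
def held():
    from bench import imaging
    s,M=where();w=imaging.snapshot('wrist');z=w['range_z'];v,u=np.mgrid[:384,:512];K=w['intrinsics'];T=w['cam_to_world']
    p=np.stack([(u-K[0,2])/K[0,0]*z,(v-K[1,2])/K[1,1]*z,z],-1)@T[:3,:3].T+T[:3,3]
    t=(p-s['ee_pos'])@M;hsv=cv2.cvtColor(w['image'],cv2.COLOR_BGR2HSV)
    m=(abs(t[...,0]+.005)<.012)&(abs(t[...,1])<.02)&(abs(t[...,2])<.012)&(hsv[...,1]<70)
    q=t[m];f=least_squares(lambda x:np.linalg.norm(q-x,axis=1)-.0125,[-.004,0,0],loss='soft_l1',f_scale=.001);print(m.sum(),'ball in tool',f.x.round(4),'world',(s['ee_pos']+M@f.x).round(4))
    g=cv2.cvtColor(w['image'],cv2.COLOR_BGR2GRAY)
    return w
E
python3 -c "
from h import *
held()"
```

```text
19.22 [ 0.5169 -0.3142  0.045 ] yaw -12.29 r 0.5191 phi -89.65 F [ 0.3 -0.5 -0.5] w 0.26603221352668127 j6 -0.45
1401 ball in tool [-0.0049 -0.0001  0.0001] world [ 0.5171 -0.3143  0.0499]
```

Call:
{"name": "play_rows", "arguments": {"rotation": [[0,0,0],[0,0,0],[0,0,0],[0,0,0],[0,0,0]], "delta_pos": [[0.01,-0.0015,0],[0.007,0,0],[0.004,0,0],[0.0015,0,0],[0,0,0]], "claw": [0,0,0,0,0]}}

```text
time_s: 19.68
ee_pos: [0.5168, -0.3174, 0.0223]
tcp_rot: [0.076, 0.703, -0.076, 0.703]
ft_force: [-0.2, -0.4, -0.9]
width: 0.263
```

Call:
{"name": "play_rows", "arguments": {"rotation": [[0,0,0],[0,0,0],[0,0,0]], "delta_pos": [[0.001,0,0],[0,0,0],[0,0,0]], "claw": [0,0,0]}}

```text
time_s: 19.93
ee_pos: [0.5172, -0.3177, 0.0218]
tcp_rot: [0.076, 0.703, -0.076, 0.703]
ft_force: [0.1, -0.1, -0.6]
width: 0.269
```

```bash
python3 -c "
from h import *
held()"
```

```text
19.93 [ 0.5172 -0.3177  0.0218] yaw -12.37 r 0.5227 phi -89.62 F [ 0.1 -0.1 -0.6] w 0.2694012998072897 j6 -0.45
1478 ball in tool [-0.0047  0.0001  0.0001] world [ 0.5174 -0.3177  0.0266]
```

Call:
{"name": "play_rows", "arguments": {"rotation": [[0,0,0],[0,0,0],[0,0,0]], "delta_pos": [[0,0.0012,0],[0.0006,0,0],[0,0,0]], "claw": [0,0,0]}}

```text
time_s: 20.23
ee_pos: [0.5176, -0.3164, 0.0213]
tcp_rot: [0.076, 0.703, -0.076, 0.703]
ft_force: [0.4, 0.5, 0.9]
width: 0.262
```

```bash
python3 -c "
from h import *
held()"
```

```text
20.23 [ 0.5176 -0.3164  0.0213] yaw -12.36 r 0.5213 phi -89.59 F [0.4 0.5 0.9] w 0.26233019973267563 j6 -0.45
1681 ball in tool [-0.0044  0.0006  0.0001] world [ 0.5178 -0.3158  0.0256]
```

Ball rests on the floor at dish centre. Releasing gently.

Call:
{"name": "play_rows", "arguments": {"rotation": [[0,0,0],[0,0,0],[0,0,0],[0,0,0],[0,0,0]], "delta_pos": [[0,0,0],[0,0,0],[0,0,0],[0,0,0],[0,0,0]], "claw": [0.28,0.29,0.3,0.31,0.33]}}

```text
time_s: 20.7
ee_pos: [0.5173, -0.3164, 0.021]
tcp_rot: [0.076, 0.703, -0.076, 0.703]
ft_force: [1.3, 0.6, -0.4]
width: 0.322
```

Call:
{"name": "play_rows", "arguments": {"rotation": [[0,0,0],[0,0,0],[0,0,0],[0,0,0],[0,0,0]], "delta_pos": [[0,0,0],[0,0,0],[0,0,0],[0,0,0],[0,0,0]], "claw": [0.37,0.41,0.45,0.5,0.5]}}

```text
time_s: 21.12
ee_pos: [0.5174, -0.3164, 0.0211]
tcp_rot: [0.076, 0.703, -0.076, 0.703]
ft_force: [0.6, -0.1, -0.8]
width: 0.498
```

```bash
python3 -c "
from h import *
held()"
```

```text
21.12 [ 0.5174 -0.3164  0.0211] yaw -12.36 r 0.5213 phi -89.61 F [ 0.6 -0.1 -0.8] w 0.49752583690150676 j6 -0.45
1660 ball in tool [-0.0042  0.001   0.0003] world [ 0.5179 -0.3155  0.0253]
```

Call:
{"name": "play_rows", "arguments": {"rotation": [[0,0,0],[0,0,0],[0,0,0],[0,0,0],[0,0,0]], "delta_pos": [[-0.01,0,0],[-0.02,0,0],[-0.03,0,0],[-0.04,0,0],[-0.04,0,0]], "claw": [0.5,0.5,0.5,0.5,0.5]}}

```text
time_s: 21.58
ee_pos: [0.5166, -0.3158, 0.1625]
tcp_rot: [0.077, 0.704, -0.076, 0.702]
ft_force: [0.4, -0.0, -0.1]
width: 0.5
```

Call:
{"name": "play_rows", "arguments": {"rotation": [[0,0,0],[0,0,0],[0,0,0],[0,0,0],[0,0,0]], "delta_pos": [[-0.04,0,0],[-0.04,0,0],[-0.025,0,0],[0,0,0],[0,0,0]], "claw": [0.3,0.1,0,0,0]}}

```text
time_s: 22.0
ee_pos: [0.5182, -0.3171, 0.2687]
tcp_rot: [0.075, 0.702, -0.077, 0.704]
ft_force: [0.2, 0.3, -0.4]
width: 0.161
```

Call:
{"name": "play_rows", "arguments": {"rotation": [[0,0,0],[0,0,0],[0,0,0],[0,0,0],[0,0,0]], "delta_pos": [[0,0.032,-0.007],[0,0.032,-0.007],[0,0.032,-0.007],[0,0.032,-0.007],[0,0,0]], "claw": [0,0,0,0,0]}}

```text
time_s: 22.42
ee_pos: [0.5151, -0.1794, 0.264]
tcp_rot: [0.077, 0.705, -0.073, 0.701]
ft_force: [-1.0, -0.0, 0.1]
width: 0.006
```

Call:
{"name": "play_rows", "arguments": {"rotation": [[0,0,0],[0,0,0]], "delta_pos": [[0,0,0],[0,0,0]], "claw": [0,0]}}

```text
time_s: 22.58
ee_pos: [0.5169, -0.1855, 0.2649]
tcp_rot: [0.076, 0.704, -0.076, 0.702]
ft_force: [-0.0, -0.6, -0.2]
width: 0.006
```

```bash
python3 - <<'E'
from h import *
from bench import imaging
s,M=where();w=imaging.snapshot('wrist');t=imaging.snapshot('top')
h=cv2.cvtColor(w['image'],cv2.COLOR_BGR2HSV);r=(((h[...,0]<6)|(h[...,0]>174))&(h[...,1]>190)&(h[...,2]>100));r[260:]=0
Z=w['range_z'];K=w['intrinsics'];ys,xs=np.nonzero(r);print(len(xs),xs.min(),xs.max(),ys.min(),ys.max())
p=np.stack([(xs-K[0,2])/K[0,0]*Z[ys,xs],(ys-K[1,2])/K[1,1]*Z[ys,xs],Z[ys,xs]],-1)@w['cam_to_world'][:3,:3].T+w['cam_to_world'][:3,3]
k=abs(p[:,2]-.187)<.003;m=np.zeros(r.shape,np.uint8);m[ys[k],xs[k]]=1
c=max(cv2.findContours(m,0,cv2.CHAIN_APPROX_NONE)[0],key=cv2.contourArea)[:,0]
print('cap',k.sum(),circ(ray(w,c,.187)),p[k].mean(0))
cv2.imwrite('pics/p7.png',np.hstack([cv2.resize(w['image'],(440,330)),cv2.resize(t['image'][180:240,360:420],(330,330))]))
E
```

```text
22.58 [ 0.5169 -0.1855  0.2649] yaw -12.33 r 0.3904 phi -89.55 F [-0.  -0.6 -0.2] w 0.005877751695100363 j6 -0.25
1093 230 264 136 184
cap 981 (array([ 0.5187695 , -0.14526601,  0.01431693]), np.float64(0.00036486093651948387)) [ 0.51881429 -0.14512171  0.18672351]
```

View pics/p7.png

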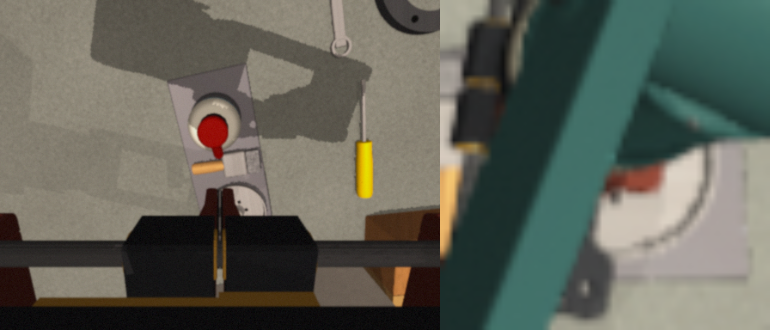

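Wrist view: red cap at ≈(213,131) in the crop, fitted to (0.519,−0.145), with brush and bottle undisturbed. Moving over it.

Call:
{"name": "play_rows", "arguments": {"rotation": [[0,0,0],[0,0,0],[0,0,0],[0,0,0],[0,0,0]], "delta_pos": [[0,0.02,-0.0035],[0,0.0197,-0.0034],[0,0,0],[0.03,0,0],[0.03,0,0]], "claw": [0,0,0,0,0]}}

```text
time_s: 23.1
ee_pos: [0.5212, -0.1471, 0.207]
tcp_rot: [0.076, 0.701, -0.077, 0.705]
ft_force: [-0.2, 0.1, 0.1]
width: 0.003
```

Call:
{"name": "play_rows", "arguments": {"rotation": [[0,0,0],[0,0,0]], "delta_pos": [[0,0,0],[0,0,0]], "claw": [0,0]}}

```text
time_s: 23.27
ee_pos: [0.518, -0.1458, 0.2049]
tcp_rot: [0.077, 0.704, -0.076, 0.702]
ft_force: [0.1, 0.3, -0.1]
width: 0.008
```

Now press down in small steps, watching the force.

Call:
{"name": "play_rows", "arguments": {"rotation": [[0,0,0],[0,0,0],[0,0,0],[0,0,0],[0,0,0]], "delta_pos": [[0.012,0,0],[0.006,0,0],[0.004,0,0],[0.003,0,0],[0,0,0]], "claw": [0,0,0,0,0]}}

```text
time_s: 23.68
ee_pos: [0.5201, -0.1462, 0.182]
tcp_rot: [0.076, 0.702, -0.077, 0.704]
ft_force: [-0.5, -2.1, 6.3]
width: 0.008
```

Call:
{"name": "play_rows", "arguments": {"rotation": [[0,0,0],[0,0,0],[0,0,0],[0,0,0],[0,0,0]], "delta_pos": [[0.002,0,0],[0.001,0,0],[0.001,0,0],[0,0,0],[0,0,0]], "claw": [0,0,0,0,0]}}

```text
time_s: 24.1
ee_pos: [0.5201, -0.1461, 0.1787]
tcp_rot: [0.075, 0.702, -0.077, 0.704]
ft_force: [-2.2, -2.0, 7.9]
width: 0.004
```

Call:
{"name": "play_rows", "arguments": {"rotation": [[0,0,0],[0,0,0],[0,0,0],[0,0,0],[0,0,0]], "delta_pos": [[0.0015,0,0],[0.0015,0,0],[0.001,0,0],[0,0,0],[0,0,0]], "claw": [0,0,0,0,0]}}

```text
time_s: 24.52
ee_pos: [0.5202, -0.1462, 0.177]
tcp_rot: [0.075, 0.702, -0.077, 0.704]
ft_force: [-7.0, 0.1, 25.6]
width: 0.006
```

25.6 N with no further travel (z stuck at 0.177), so the cap is on its stop. Releasing and retracting.

Call:
{"name": "play_rows", "arguments": {"rotation": [[0,0,0],[0,0,0],[0,0,0],[0,0,0],[0,0,0]], "delta_pos": [[-0.004,0,0],[-0.006,0,0],[-0.01,0,0],[-0.025,0,0],[-0.035,0,0]], "claw": [0,0,0,0,0]}}

```text
time_s: 24.93
ee_pos: [0.5171, -0.144, 0.2519]
tcp_rot: [0.077, 0.705, -0.075, 0.701]
ft_force: [0.1, -0.0, -0.5]
width: 0.006
```

Call:
{"name": "play_rows", "arguments": {"rotation": [[0,0,0],[0,0,0],[0,0,0],[0,0,0],[0,0,0]], "delta_pos": [[-0.03,0.02,0],[0,0.04,-0.009],[0,0.04,-0.009],[0,0.04,-0.009],[0,0.04,-0.009]], "claw": [0,0,0,0,0]}}

```text
time_s: 25.35
ee_pos: [0.5222, 0.0403, 0.284]
tcp_rot: [0.077, 0.703, -0.076, 0.703]
ft_force: [0.4, -0.6, 0.9]
width: 0.004
```

Call:
{"name": "play_rows", "arguments": {"rotation": [[0,0,0],[0,0,0],[0,0,0]], "delta_pos": [[0,0.04,-0.009],[0,0,0],[0,0,0]], "claw": [0,0,0]}}

```text
time_s: 25.6
ee_pos: [0.5218, 0.0816, 0.2835]
tcp_rot: [0.075, 0.703, -0.074, 0.703]
ft_force: [0.3, 0.0, -0.2]
width: 0.004
```

```bash
python3 - <<'E'
from h import *
from bench import imaging
s,M=where();t=imaging.snapshot('top');sc=imaging.snapshot('scene')
for D,b in((sc,(slice(120,142),slice(210,235))),(t,(slice(195,216),slice(335,360)))):
    h=cv2.cvtColor(D['image'],cv2.COLOR_BGR2HSV);r=(((h[...,0]<6)|(h[...,0]>174))&(h[...,1]>150)&(h[...,2]>90));q=np.zeros_like(r);q[b]=r[b];ys,xs=np.nonzero(q)
    Z=D['range_z'];K=D['intrinsics'];p=np.stack([(xs-K[0,2])/K[0,0]*Z[ys,xs],(ys-K[1,2])/K[1,1]*Z[ys,xs],Z[ys,xs]],-1)@D['cam_to_world'][:3,:3].T+D['cam_to_world'][:3,3]
    print(len(xs),np.median(p[p[:,2]>.17][:,2]) if len(xs) else None)
cv2.imwrite('pics/p8.png',np.hstack([cv2.resize(t['image'][175:245,300:430],(440,237)),cv2.resize(sc['image'][100:200,150:300],(356,237))]))
E
```

```text
25.6 [0.5218 0.0816 0.2835] yaw -12.1 r 0.1235 phi -86.27 F [ 0.3  0.  -0.2] w 0.004487358533935015 j6 0.24
77 0.1842980290336978
122 0.18685200179657313
```

View pics/p8.png

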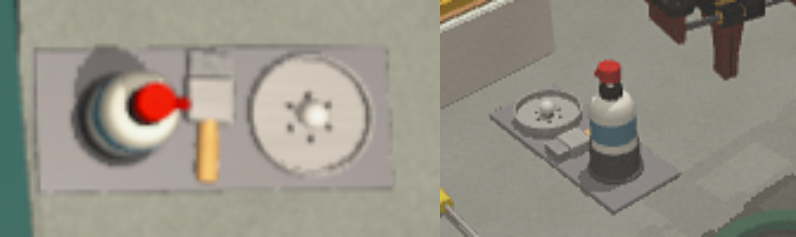

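Ball lies in the dish's middle at crop px (315,115). The cap is back up at z≈0.187, the brush is in place, and the robot is clear. Handing in.

```bash
python3 -c "
from bench import sign_off
print(sign_off())"
```

```text
the job is handed in; nothing more can be done
None
```

The job is done and handed in at 25.6 s of the 72 s allowed. I pushed the ball round its race to the filling gap, gripped it there and lifted it out. I then lowered it to the dish floor, let go, and pressed the red cap down and released it.

**Last checks**
- **Ball:** the final picture shows it in the middle of the dish. At release it measured within about 1 mm of the dish centre.
- **Cap:** it bottomed out with the fingertip at about 177 mm height and a push of about 26 N. After release its top was back at about 187 mm by the top camera. The scene camera read 184 mm, but that view also gave uneven readings on the cap at the start.
- **Surroundings:** the brush, bottle and tray look untouched and the arm is clear of everything. The final picture was cropped to the wash station, so I did not recheck the wrench, padlock, tin or filling piece at the end.

**What went wrong or disagreed**
- **First push:** I assumed the closed fingers were thicker than they are, and the ball slipped between them and the wall, with about 6 N on the wrist. I lifted out, measured the tips and pushed again further out.
- **Grip width:** it read 23.6 mm on the 25 mm ball. Regripping 2 mm lower gave nearly the same reading and the ball stayed held, so I took it as pad softness.
- **Radius readings:** the cameras put the ball 1 to 2.5 mm outside its nominal 95 mm circle, roughly what the 2 mm calibration allows.

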